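# Make up the blade-change and marking-out kit boards

## Robot

A 6-joint arm with a two-finger parallel gripper is mounted at the origin on a cart in front of the work surface, level with it; the furniture and walls round the work are solid. World frame = base frame: x ahead of the robot, y to its left, z up, the work surface at z = 0. Lengths are in mm, angles in rad, forces in N, time in s.
With the tool pointing down it reaches from about 350 to 775 mm from the base axis. Payload 7.3 kg.
Tool frame: the origin (TCP) lies midway between the tips of the shut fingers; the grasp point (between the pads) lies 19 mm behind it; z points along the fingers, y is the line along which they close (so a half turn about z gives the same grasp; the last joint's range is limited). The gripper opens to 92 mm and grips with 3 to 60 N. Pads are 19 mm wide; open, the fingers measure 130 mm over their backs; the gripper's body (75 mm by 190 mm) begins 47 mm behind the grasp point.
Start: joints at [-1.477, 0.342, 1.524, -0, 1.275, -0.146], TCP at [124.713, -509.992, 226.741] pointing down, gripper open.
Joint ranges: [-2.53, 2.53], [-0.77, 2.02], [0.04, 2.7], [-1, 4.14], [0.28, 2.66], [-3.11, 3.11]. Speed limits (rad/s): [2.57, 2.57, 3.14, 3.14, 3.14, 3.14].

## Interface

Orientations are given as [roll, pitch, yaw] about the fixed x, y, z axes, in that order (R = Rz(yaw) Ry(pitch) Rx(roll)).
In Python, from plant import bot gives the robot as it stands. The module is installed in compiled form; this text tells all that it offers.
- The arm moves only by the shell command python3 -m crank 'ROWS' [OPENING]. ROWS is JSON, a list of rows, each a list of 6 numbers: the shift along the tool's x, y, z in m, then the turn, a rotation vector about the tool's x, y, z in rad. In form: [[dx, dy, dz, wx, wy, wz], ...]. A call has 1 to 5 rows; each row shifts and turns the commanded pose from where the row before left it, along the tool's axes as they then stand; what a row does not reach is not made up. A row lasts 1/8 s, in which the tool goes at most 62.5 mm and 10.7 degrees, less where a joint would pass 70% of its speed; a pose out of reach is approached as far as the arm can. A call is refused whole if a number of a shift passes 0.0625 or a number of a turn 0.188, either way. A call with a gripper value outside its range is refused whole. OPENING is the opening in per cent of the stroke, from 0 (shut) to 100 (fully open), set as the call begins (- or left out, the last holds). The fingers move at their own pace and stop on an object; the grip force is fixed at half the most. Time passes only in rows, so rows that do not move let the fingers close. It gives the time, the measured TCP pose, the force, the opening and the grip force at its end, in the units of the state.
- bot.get_obs(): the state, without advancing time (a new reading comes with each control period).
- bot.capture(name): name is "side" or "top"; returns a dict with "color" (420x560x3 uint8, blue, green, red), "fov_y" (degrees; the focal length in pixels is half the picture's height over the tangent of half this angle, whatever the lens; pixels are square), "cx", "cy" (the principal point, pixels), "k1" (the pictures are not rectified: a ray, as slopes to the right and down, at radius r is drawn at 1 + k1 r^2 times it, then the intrinsics apply), "extrinsics" (4x4, takes a point from world to camera coordinates). Camera axes: x right, y up, looking along -z (the intrinsics and any distortion apply to the point x, -y, -z); pixel columns grow to the right and rows downward; lengths in mm; the calibration is good to about 2 mm. A picture is of the moment at which its call begins. There is no depth.
- bot.close_job(): hands the job in; it is judged then, once.
The state is a dict: "time": time; "joint_positions": joint angles; "dq": joint speeds; "tau": joint torques, N m; "tool_pos": TCP position; "tcp_rot": TCP orientation; "contact_force": force on the tool from outside, world axes, zero at the start; "moment": the same for the moment, N m; "grip_width": finger opening in mm; "finger_force": force on a finger pad.
Only numpy, scipy, OpenCV 4.12 (cv2) and the standard library are available. Lean on these libraries where they do the work, as an engineer would, in place of code of your own. Each camera call takes 0.05 s, during which the arm holds its last target. There are 200 camera calls.

## Task

Make up the two kit boards from the stock on the bench. On the red board goes the blade-change kit: the long bolt standing head down in the round counterbore with the saw flange dropped over it flat on the board, and the spanner across its two saddles; on the blue board goes the marking-out kit: the tape measure upright in its pocket and the carpenter's pencil across its two saddles. Set things down rather than let them fall, and leave the short bolt standing where it is.

Things in the scene. Friction and masses are not known exactly. Their poses are not given: they have to be found in the camera images.
- red_board: Fixed birch-ply kit board, red base sheet at edge and in nest, 130 (x, away) x 210 (y, left) x 18 mm. Origin: centre of underside. Floor z 8 mm of the round counterbore, 38 mm across, centre x 32, y 52: for the bolt's head; flange on face, z 18. Two saddles at x -36, y -34 and +34 mm, 10 thick: notch floors z 32, 36 wide, horns to z 42; spanner lies along y, middle at y 0. Slot (34,-58) unused.
- blue_board: Fixed birch-ply kit board, blue base sheet at edge and in nest, 130 (x, away) x 210 (y, left) x 18 mm. Origin: centre of underside. Floor z 8 mm of the pocket, 54 (x) by 92 (y) mm, centre x 31, y 48: takes the tape measure, its length along y. Two saddles at x -36, y -34 and +34 mm, 10 thick: notch floors z 32, 31 wide, horns to z 42; pencil lies along y, middle at y 0. Slot (34,-58) unused.
- spanner: Steel open-ended spanner lying flat, 182 mm long along its own y, 34 mm over the jaws, 8 mm thick; the shank is 18 mm wide at the middle (along own x). Origin at the middle of its underside.
- flange: Bare steel saw flange, a flat ring 62 mm across and 12 mm thick with a bore of 26 mm, lying flat. Origin at the centre of its underside.
- long_bolt: The longer of two steel M12 bolts standing on their heads, shank up: 50 mm tall; head 21 mm across and 8 mm high at the bottom, shank 11.6 mm thick. Origin at the centre of the head's underside, z up along the shank.
- short_bolt: The shorter bolt, only 38 mm tall, otherwise like the long one; no part of either kit. Origin at the centre of the head's underside, z up.
- tape: Yellow tape measure with a black patch, standing upright: body 32 mm thick along its own x, 71 mm long along its own y, 64 mm tall. Origin at the centre of its underside.
- pencil: Flat red carpenter's pencil lying flat, 178 mm long along its own x, 15 mm wide along its own y, 8 mm thick. Origin at the middle of its underside.

How it is judged (in metres and radians):
At the end, for the whole second after the job is handed in: Red board: long bolt upright on the counterbore floor, within 11 mm; flange flat on the face round it; spanner in both saddles. Blue: tape upright on the pocket floor; pencil in both saddles (within 14 mm across, spanner 30 and pencil 40 along, 0.28 rad). Short bolt stands. All released, at rest (x of long_bolt in the frame of red_board between 0.021 and 0.043 m and y of long_bolt in the frame of red_board between 0.041 and 0.063 m and z of long_bolt in the frame of red_board between 0.005 and 0.011 m and angle between each of long_bolt, short_bolt's own z axis and vertical below 0.15 rad and horizontal distance between flange and long_bolt below 0.011 m and z of flange in the frame of red_board between 0.015 and 0.0215 m and angle between each of flange, tape's own z axis and vertical below 0.12 rad and x of spanner in the frame of red_board between -0.05 and -0.022 m and y of spanner in the frame of red_board between -0.03 and 0.03 m and z of spanner in the frame of red_board between 0.029 and 0.036 m and angle between the y axis of spanner and the y axis of red_board, either way round below 0.28 rad and x of tape in the frame of blue_board between 0.018 and 0.044 m and y of tape in the frame of blue_board between 0.033 and 0.063 m and z of tape in the frame of blue_board between 0.005 and 0.0115 m and x of pencil in the frame of blue_board between -0.05 and -0.022 m and y of pencil in the frame of blue_board between -0.04 and 0.04 m and z of pencil in the frame of blue_board between 0.029 and 0.036 m and angle between the x axis of pencil and the y axis of blue_board, either way round below 0.28 rad and linear speed of each of spanner, flange, long_bolt, tape, pencil, short_bolt below 0.02 m/s); the robot touches nothing.
It fails at once if the short bolt is knocked over or moved more than 30 mm (angle between short_bolt's own z axis and vertical above 0.5 rad or distance of short_bolt from where it was at the start of the episode above 0.03 m).
It fails at once if a part of a kit is let fall (free fall of more than about 4 cm) ((linear speed of spanner above 0.9 m/s and contact force between the fingers and spanner below 0.05 N) or (linear speed of flange above 0.9 m/s and contact force between the fingers and flange below 0.05 N) or (linear speed of long_bolt above 0.9 m/s and contact force between the fingers and long_bolt below 0.05 N) or (linear speed of tape above 0.9 m/s and contact force between the fingers and tape below 0.05 N) or (linear speed of pencil above 0.9 m/s and contact force between the fingers and pencil below 0.05 N)).
It also fails if it takes over 128 s, if anything falls off the work surface, if the arm or the gripper's body presses on something with over 40 N, if the wrist force passes 120 N, or if a joint passes its speed limit or range.

## Working session

There is one attempt and no reset: what is moved stays moved. The work goes in short steps, Python scripts to look and compute and a shell command to move; the robot and the scene stay as the last step left them, time stands still between calls to the robot, and variables do not carry over. Pictures are saved under pics/ and viewed, at most 14 in all, crops included, and the job is handed in when it is done.

```bash
mkdir -p pics; cat > h.py <<'E'
import numpy as np, cv2
from plant import bot
def cap(name,fn=None):
    c=bot.capture(name)
    if fn: cv2.imwrite('pics/'+fn,c['color'])
    np.savez('cal_'+name,E=c['extrinsics'],p=[c['fov_y'],c['cx'],c['cy'],c['k1']])
    return c['color']
def cal(name):
    d=np.load('cal_'+name+'.npz');return d['E'],d['p']
def ray(name,u,v):
    E,(f,cx,cy,k)=cal(name);F=210/np.tan(np.radians(f)/2)
    xd,yd=(u-cx)/F,(v-cy)/F;x,y=xd,yd
    for _ in range(20):
        s=1+k*(x*x+y*y);x,y=xd/s,yd/s
    R=E[:3,:3];return -R.T@E[:3,3],R.T@np.array([x,-y,-1])
def pt(name,u,v,z):
    o,d=ray(name,u,v);return (o+d*(z-o[2])/d[2]).round(1)
def px(name,P):
    E,(f,cx,cy,k)=cal(name);F=210/np.tan(np.radians(f)/2)
    q=E[:3,:3]@np.array(P,float)+E[:3,3];x,y=q[0]/-q[2],-q[1]/-q[2];s=1+k*(x*x+y*y)
    return np.round([cx+F*x*s,cy+F*y*s],1)
E
python3 - <<'E'
from h import *
for n in('top','side'):
    im=cap(n); cv2.imwrite(f'pics/{n}0.png',cv2.resize(im,(784,588),interpolation=cv2.INTER_CUBIC))
    E,p=cal(n);print(n,p,(-E[:3,:3].T@E[:3,3]).round(),E[:3,:3].round(2).tolist())
print(bot.get_obs())
E
```

```text
top [4.43716356e+01 2.83799926e+02 2.01529390e+02 5.62662804e-03] [ 397.   71. 1040.] [[0.0, -1.0, -0.0], [0.99, 0.0, 0.14], [-0.14, -0.0, 0.99]]
side [ 5.46842620e+01  2.80631086e+02  2.17598487e+02 -2.49450367e-02] [546. 737. 574.] [[-1.0, -0.01, 0.01], [0.02, -0.61, 0.79], [0.0, 0.8, 0.61]]
{'time': 0.1, 'joint_positions': array([-1.47701070e+00,  3.42646253e-01,  1.52485817e+00, -7.98207981e-06,
        1.27543635e+00, -1.46009028e-01]), 'dq': array([-8.39887294e-04,  2.48178531e-04, -1.01447198e-03, -2.19837573e-03,
        1.71392564e-03,  3.65697168e-05]), 'tau': array([ 2.56680767e-03, -4.32004738e+01, -2.44695085e+01,  7.21257878e-02,
        5.25618391e-02, -4.94623760e-05]), 'tool_pos': array([ 124.67107812, -509.62669323,  226.14010145]), 'tcp_rot': array([-3.14025777e+00, -1.88587017e-04,  2.39796854e-01]), 'contact_force': array([-0.06140096, -0.5880111 , -0.76662523]), 'moment': array([-0.02525178, -0.0116957 ,  0.0211352 ]), 'finger_force': 0.0, 'grip_width': 91.97367524703294}
```

View pics/top0.png

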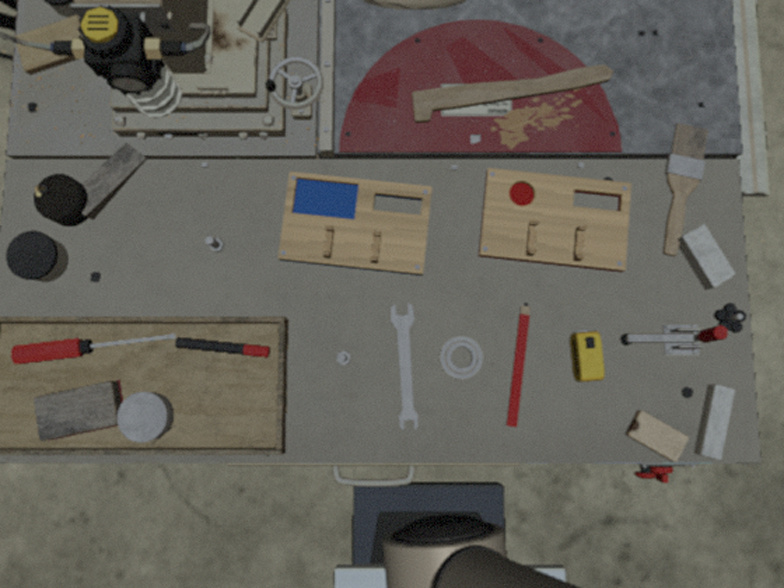

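View pics/side0.png

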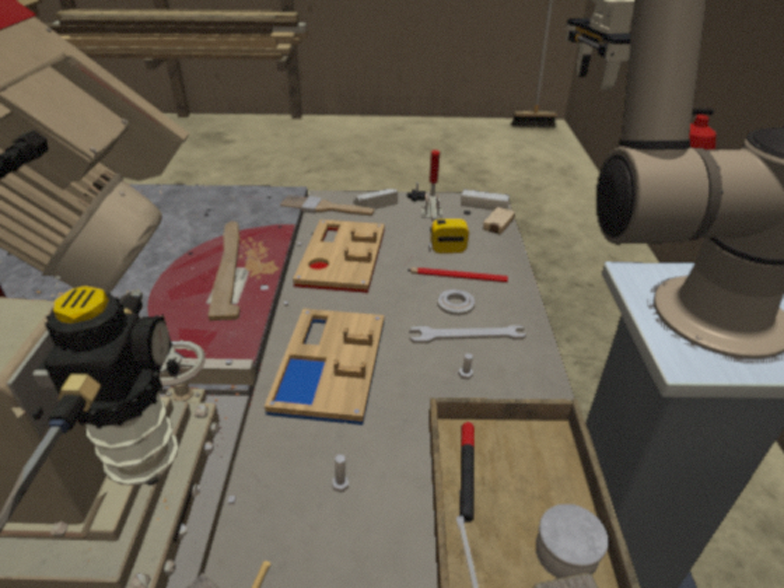

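The top view shows the blue board at (355,223), the red board at (556,220) and bolts at (214,243) and (343,358). It also shows the spanner (404,366), flange (461,357), pencil (518,365) and tape (589,356). I'll take enlarged crops for precision.

```bash
python3 - <<'E'
from h import *
im=cap('top'); cv2.imwrite('pics/tc.png',cv2.resize(im[110:310,190:460],(810-13,590),interpolation=cv2.INTER_CUBIC)); print(797/270,590/200)
s=cap('side'); a=cv2.resize(s[240:355,225:350],None,fx=4,fy=4,interpolation=cv2.INTER_CUBIC)
cv2.imwrite('pics/sc.png',a)
E
```

```text
2.9518518518518517 2.95
```

View pics/tc.png

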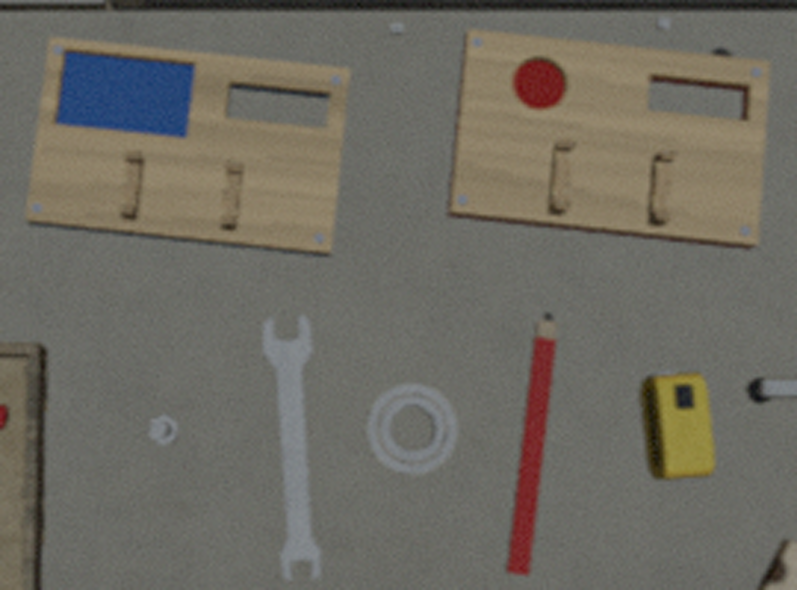

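View pics/sc.png

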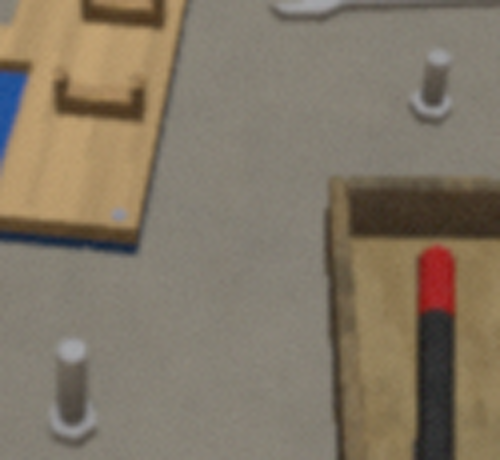

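The top crop shows both boards, the stock and the nests clearly. The side crop shows the near-camera bolt with its top at (72,348) and head at (72,418), and the other with its top at (439,57) and head at (431,103).

```bash
cat > m.py <<'E'
from h import *
T=lambda u,v,z:pt('top',190+(u+.5)/2.9519-.5,110+(v+.5)/2.95-.5,z)
S=lambda u,v,z:pt('side',225+(u+.5)/4-.5,240+(v+.5)/4-.5,z)
def board(n,c,extra):
    # corners order: (+x+y),(+x-y),(-x-y),(-x+y) at z=18
    L=np.array([[65,105],[65,-105],[-65,-105],[-65,105]],float)
    W=np.array([T(u,v,18)[:2] for u,v in c]);m=W.mean(0);Z=((W-m)[:,0]+1j*(W-m)[:,1])@np.conj(L[:,0]+1j*L[:,1])
    a=np.angle(Z);R=np.array([[np.cos(a),-np.sin(a)],[np.sin(a),np.cos(a)]])
    print(n,m.round(1),'yaw',a.round(3),'scale',(abs(Z)/(L**2).sum()).round(3),'res',(W-m-L@R.T).round(1).tolist())
    for k,v in extra.items(): print('  ',k,(m+R@v).round(1))
    return m,R
if __name__=='__main__':
    board('blue',[(51,38),(350,70),(332,254),(26,221)],dict(pocket=[31,48],sad=[-36,0]))
    board('red',[(468,30),(769,61),(755,245),(449,214)],dict(bore=[32,52],sad=[-36,0]))
    print('bluepocket meas',T(192,64,8),T(186,137,8),T(57,124,8), T(540,84,8),'red bore')
    print('sadd blue',T(132,186,37),T(232,197,37),'red',T(561,178,37),T(660,188,37))
    print('spanner ends',T(287,330,4),T(301,565,4),'shank',T(291,440,8))
    print('flange',T(413,429,12))
    print('pencil',T(547,316,8),T(517,573,8))
    print('tape top corners',[T(*p,64).tolist() for p in[(654,376),(704,374),(714,473),(664,477)]])
    for z in(38,50): print(z,'nearbolt top', S(72,348,z),'other',S(439,57,z))
    print('bases', S(72,420,8),S(431,103,8))
    print('topcam near', [pt('top',214/1.4-.5,243/1.4,z).tolist() for z in(38,50)],'other',[T(163,430,z).tolist() for z in(0,38,50)])
E
python3 m.py
```

```text
blue [633.8 132.6] yaw -0.108 scale 0.999 res [[0.1, -0.3], [-0.1, 0.7], [-0.1, -0.2], [0.1, -0.1]]
   pocket [669.8 177. ]
   sad [598.  136.5]
red [ 639.7 -156.7] yaw -0.108 scale 0.999 res [[0.1, -0.9], [0.5, -0.4], [0.4, 1.1], [-0.9, 0.2]]
   bore [ 677.1 -108.5]
   sad [ 603.9 -152.8]
bluepocket meas [694.1 132.1   8. ] [641.7 135.8   8. ] [650.9 225.7   8. ] [ 679.7 -111.2    8. ] red bore
sadd blue [601. 170.  37.] [593.6 102.7  37. ] red [ 606.7 -118.6   37. ] [ 599.8 -185.    37. ]
spanner ends [507.2  65.6   4. ] [348.9  56.2   4. ] shank [432.1  62.9   8. ]
flange [439.4 -19.2  12. ]
pencil [ 516.5 -112.     8. ] [344.  -87.7   8. ]
tape top corners [[471.3, -169.8, 64.0], [472.6, -202.0, 64.0], [409.5, -205.8, 64.0], [406.9, -173.9, 64.0]]
38 nearbolt top [602.6 324.7  38. ] other [437.7 147.9  38. ]
50 nearbolt top [601.3 333.9  50. ] other [440.1 161.1  50. ]
bases [602.9 337.5   8. ] [438.9 149.    8. ]
topcam near [[599.0, 332.5, 38.0], [596.6, 329.3, 50.0]] other [[439.1, 150.1, 0.0], [437.6, 147.2, 38.0], [437.1, 146.3, 50.0]]
```

```bash
cat > g.py <<'E'
import sys
from h import *
from scipy.spatial.transform import Rotation as Ro
def g(x,y,z,yaw):
    o=bot.get_obs();R=Ro.from_euler('xyz',o['tcp_rot']);G=Ro.from_euler('xyz',[np.pi,0,yaw])
    w=(R.inv()*G).as_rotvec();d=G.inv().apply(np.array([x,y,z])-o['tool_pos'])/1000
    print('t',round(o['time'],2),'pos',o['tool_pos'].round(1),'rpy',o['tcp_rot'].round(3),'F',o['contact_force'].round(1),'w',round(float(o['grip_width']),1),'gf',round(float(o['finger_force']),1))
    print('   turn',w.round(4),'then shift',d.round(4),'rows',round(float(np.linalg.norm(w)/.18),1),round(float(np.abs(d).max()/.05),1))
if __name__=='__main__': g(*map(float,sys.argv[1:]))
E
python3 -c "
from m import *
for p in[(295,80),(330,150),(275,125),(540,157)]: print([pt('top',p[0]/1.4,p[1]/1.4,z).tolist() for z in(0,60,120)])
print(T(293.5,448,8), T(264,318,4),T(307,316,4),T(286,580,4),T(319,578,4))
"
python3 g.py 440 -188 150 0.06
```

```text
[[859.1, 227.6, 0.0], [832.5, 218.6, 60.0], [805.8, 209.5, 120.0]]
[[748.7, 172.9, 0.0], [728.4, 167.0, 60.0], [708.1, 161.1, 120.0]]
[[787.8, 256.2, 0.0], [765.2, 245.5, 60.0], [742.7, 234.9, 120.0]]
[[738.0, -141.4, 0.0], [718.3, -129.2, 60.0], [698.6, -116.9, 120.0]]
[426.7  61.2   8. ] [515.5  81.4   4. ] [516.9  51.9   4. ] [339.   66.3   4. ] [340.4  44.2   4. ]
t 0.2 pos [ 124.7 -509.7  226.3] rpy [-3.141 -0.     0.24 ] F [-0.3 -0.6  0.1] w 91.6 gf 0.0
   turn [-0.0009 -0.      0.1798] then shift [ 0.334  -0.3023  0.0763] rows 1.0 6.7
```

```bash
python3 -m crank '[[0,0,0,0,0,0.18],[0.0418,-0.0378,0,0,0,0],[0.0418,-0.0378,0,0,0,0],[0.0418,-0.0378,0,0,0,0],[0.0418,-0.0378,0,0,0,0]]' 100
python3 -m crank '[[0.0418,-0.0378,0,0,0,0],[0.0418,-0.0378,0.019,0,0,0],[0.0418,-0.0378,0.019,0,0,0],[0.0418,-0.0378,0.038,0,0,0],[0,0,0,0,0,0]]'
python3 g.py 440 -188 30 0.06; python3 -c "
from h import *
im=cap('top');cv2.imwrite('pics/t2.png',cv2.resize(im[200:310,350:480],None,fx=4,fy=4,interpolation=cv2.INTER_CUBIC))
print([px('top',(440,-188+s*46,131)) for s in(-1,1)])"
```

```text
time: 0.82
tool_pos: [283.5, -347.7, 226.7]
tcp_rot: [3.141, -0.0, 0.059]
contact_force: [0.8, -0.3, 0.1]
grip_width: 92.0
finger_force: 0.0
time: 1.45
tool_pos: [437.5, -188.0, 151.3]
tcp_rot: [-3.138, 0.004, 0.065]
contact_force: [-0.1, -0.3, 0.7]
grip_width: 91.7
finger_force: 0.0
t 1.45 pos [ 437.5 -188.   151.3] rpy [-3.138  0.004  0.065] F [-0.1 -0.3  0.7] w 91.7 gf 0.0
   turn [-0.0034  0.004   0.0048] then shift [0.0025 0.0002 0.1213] rows 0.0 2.4
[array([457.7, 252. ]), array([405.3, 252. ])]
```

```bash
python3 -m crank '[[0.001,0,0.03,0,0,0],[0.001,0,0.03,0,0,0],[0,0,0.03,0,0,0],[0,0,0.03,0,0,0],[0,0,0,0,0,0]]'
python3 -m crank '[[0,0,0,0,0,0],[0,0,0,0,0,0],[0,0,0,0,0,0],[0,0,0,0,0,0],[0,0,0,0,0,0]]' 0
python3 g.py 440 -188 130 0.06
```

```text
time: 2.12
tool_pos: [437.9, -191.9, 33.0]
tcp_rot: [-3.14, 0.003, 0.058]
contact_force: [-0.0, 0.9, -0.0]
grip_width: 91.8
finger_force: 0.0
time: 2.75
tool_pos: [439.4, -191.3, 33.9]
tcp_rot: [3.141, -0.0, 0.06]
contact_force: [0.2, 0.4, -0.1]
grip_width: 46.5
finger_force: 0.0
t 2.75 pos [ 439.4 -191.3   33.9] rpy [ 3.141 -0.     0.06 ] F [ 0.2  0.4 -0.1] w 46.5 gf 0.0
   turn [ 0.0003 -0.0002 -0.    ] then shift [ 0.0008 -0.0032 -0.0961] rows 0.0 1.9
```

```bash
python3 -m crank '[[0,0,0,0,0,0],[0,0,0,0,0,0],[0,0,0,0,0,0],[0,0,0,0,0,0]]' 0
python3 -m crank '[[0,0,-0.015,0,0,0],[0,0,-0.025,0,0,0],[0,0,-0.03,0,0,0],[0,0,-0.03,0,0,0],[0,0,-0.02,0,0,0]]' 
python3 g.py 669.8 177 160 1.463
```

```text
time: 3.25
tool_pos: [439.3, -191.3, 33.8]
tcp_rot: [3.141, -0.0, 0.06]
contact_force: [-0.1, 0.5, 0.8]
grip_width: 32.1
finger_force: 29.8
time: 3.88
tool_pos: [439.2, -191.3, 154.8]
tcp_rot: [3.141, -0.0, 0.06]
contact_force: [-0.1, 0.4, -2.6]
grip_width: 31.7
finger_force: 29.8
t 3.88 pos [ 439.2 -191.3  154.8] rpy [ 3.141 -0.     0.06 ] F [-0.1  0.4 -2.6] w 31.7 gf 29.8
   turn [ 6.0000e-04 -1.0000e-04 -1.4033e+00] then shift [ 0.3909  0.1896 -0.0052] rows 7.8 7.8
```

```bash
python3 -m crank '[[0,0,0,0,0,-0.1754],[0,0,0,0,0,-0.1754],[0,0,0,0,0,-0.1754],[0,0,0,0,0,-0.1754]]'
python3 -m crank '[[0,0,0,0,0,-0.1754],[0,0,0,0,0,-0.1754],[0,0,0,0,0,-0.1754],[0,0,0,0,0,-0.1754]]'
python3 -m crank '[[0.0391,0.019,0,0,0,0],[0.0391,0.019,0,0,0,0],[0.0391,0.019,0,0,0,0],[0.0391,0.019,0,0,0,0],[0.0391,0.019,0,0,0,0]]'
python3 -m crank '[[0.0391,0.019,0,0,0,0],[0.0391,0.019,0,0,0,0],[0.0391,0.019,0,0,0,0],[0.0391,0.019,0,0,0,0],[0.0391,0.019,0,0,0,0]]'
python3 -m crank '[[0,0,0,0,0,0],[0,0,0,0,0,0]]'
python3 g.py 669.8 177 42 1.463; python3 -c "
from h import *
im=cap('top');cv2.imwrite('pics/t3.png',cv2.resize(im[80:240,160:330],None,fx=3.5,fy=3.5,interpolation=cv2.INTER_CUBIC))
im=cap('side');cv2.imwrite('pics/s3.png',im)"
```

```text
time: 4.38
tool_pos: [438.8, -191.0, 153.3]
tcp_rot: [-3.14, 0.0, 0.767]
contact_force: [0.2, 0.2, -2.7]
grip_width: 31.7
finger_force: 29.8
time: 4.88
tool_pos: [438.8, -191.0, 153.3]
tcp_rot: [-3.14, -0.001, 1.469]
contact_force: [0.1, -0.2, -2.3]
grip_width: 32.0
finger_force: 29.8
time: 5.5
tool_pos: [555.0, -5.8, 153.2]
tcp_rot: [-3.14, 0.0, 1.463]
contact_force: [0.4, -0.1, -1.7]
grip_width: 32.1
finger_force: 29.8
time: 6.12
tool_pos: [670.4, 178.2, 152.8]
tcp_rot: [-3.14, 0.001, 1.463]
contact_force: [1.0, 0.3, -2.3]
grip_width: 31.9
finger_force: 29.8
time: 6.38
tool_pos: [669.5, 176.7, 152.7]
tcp_rot: [-3.14, 0.001, 1.463]
contact_force: [0.2, 0.1, -2.7]
grip_width: 31.8
finger_force: 29.8
t 6.38 pos [669.5 176.7 152.7] rpy [-3.140e+00  1.000e-03  1.463e+00] F [ 0.2  0.1 -2.7] w 31.8 gf 29.8
   turn [-0.0021  0.001   0.0003] then shift [0.0004 0.0003 0.1107] rows 0.0 2.2
```

View pics/s3.png

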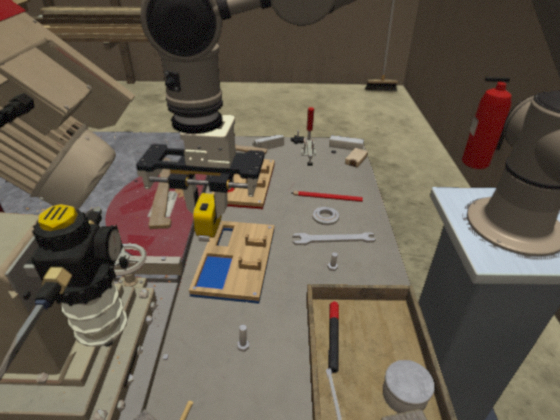

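The side view shows the tape held upright above the blue pocket, with the gripper body well clear of the saw.

```bash
python3 -m crank '[[0.0005,0.0007,0.03,0,0,0],[0,0,0.03,0,0,0],[0,0,0.025,0,0,0],[0,0,0.015,0,0,0],[0,0,0.006,0,0,0]]'
python3 -m crank '[[0,0,0,0,0,0],[0,0,0.003,0,0,0],[0,0,0,0,0,0]]'
python3 g.py 669.8 177 42 1.463
```

```text
time: 7.1
tool_pos: [670.7, 176.8, 47.3]
tcp_rot: [-3.141, 0.0, 1.462]
contact_force: [-0.5, -0.3, -1.4]
grip_width: 32.3
finger_force: 29.8
time: 7.48
tool_pos: [671.2, 177.5, 45.2]
tcp_rot: [3.141, -0.0, 1.463]
contact_force: [-0.4, 0.3, -1.7]
grip_width: 32.0
finger_force: 29.8
t 7.47 pos [671.2 177.5  45.2] rpy [ 3.141 -0.     1.463] F [-0.4  0.3 -1.7] w 32.0 gf 29.8
   turn [ 0.0007 -0.0001  0.0001] then shift [-0.0006 -0.0013  0.0032] rows 0.0 0.1
```

```bash
python3 -m crank '[[0,0,0.0025,0,0,0],[0,0,0,0,0,0],[0,0,0.002,0,0,0],[0,0,0,0,0,0]]'
python3 g.py 669.8 177 42 1.463
```

```text
time: 7.98
tool_pos: [671.0, 177.6, 41.8]
tcp_rot: [3.141, -0.0, 1.463]
contact_force: [-3.8, 0.3, 5.7]
grip_width: 31.9
finger_force: 29.8
t 7.97 pos [671.  177.6  41.8] rpy [ 3.141 -0.     1.463] F [-3.8  0.3  5.7] w 31.9 gf 29.8
   turn [ 0.0006 -0.0002  0.0001] then shift [-0.0008 -0.0012 -0.0002] rows 0.0 0.0
```

```bash
python3 -m crank '[[0,0,0,0,0,0],[0,0,0,0,0,0],[0,0,0,0,0,0]]' 52
python3 -m crank '[[0,0,-0.01,0,0,0],[0,0,-0.03,0,0,0],[0,0,-0.03,0,0,0],[0,0,-0.03,0,0,0],[0,0,-0.02,0,0,0]]'
python3 g.py 430 -100 60 -0.14; python3 -c "
from h import *
im=cap('side');cv2.imwrite('pics/s4.png',cv2.resize(im[200:320,170:300],None,fx=4,fy=4,interpolation=cv2.INTER_CUBIC))"
```

```text
time: 8.35
tool_pos: [671.1, 177.4, 40.1]
tcp_rot: [3.141, 0.0, 1.463]
contact_force: [0.6, 0.6, -0.1]
grip_width: 47.9
finger_force: 0.0
time: 8.98
tool_pos: [671.6, 177.5, 162.9]
tcp_rot: [3.139, -0.001, 1.463]
contact_force: [-0.5, 0.3, -0.5]
grip_width: 47.7
finger_force: 0.0
t 8.97 pos [671.6 177.5 162.9] rpy [ 3.139e+00 -1.000e-03  1.463e+00] F [-0.5  0.3 -0.5] w 47.7 gf 0.0
   turn [ 0.0017 -0.0028  1.603 ] then shift [-0.2005  0.3085  0.1029] rows 8.9 6.2
```

View pics/s4.png

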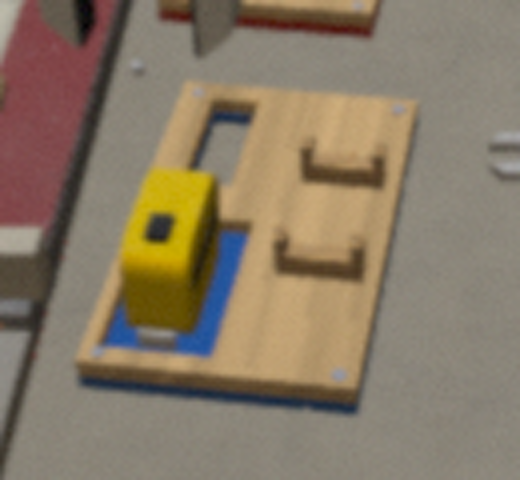

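The tape stands in the blue pocket; next is the pencil.

```bash
python3 -m crank '[[0,0,0,0,0,0.178],[0,0,0,0,0,0.178],[0,0,0,0,0,0.178],[0,0,0,0,0,0.178],[0,0,0,0,0,0.178]]'
python3 -m crank '[[0,0,0,0,0,0.178],[0,0,0,0,0,0.178],[0,0,0,0,0,0.178],[0,0,0,0,0,0.178]]'
python3 -m crank '[[-0.025,0.0386,0,0,0,0],[-0.025,0.0386,0,0,0,0],[-0.025,0.0386,0,0,0,0],[-0.025,0.0386,0,0,0,0],[-0.025,0.0386,0,0,0,0]]'
python3 -m crank '[[-0.025,0.0386,0,0,0,0],[-0.025,0.0386,0.02,0,0,0],[-0.025,0.0386,0.04,0,0,0],[0,0,0.043,0,0,0],[0,0,0,0,0,0]]'
python3 g.py 430 -100 2 -0.14; python3 -c "
from h import *
im=cap('top');cv2.imwrite('pics/t5.png',cv2.resize(im[190:320,330:470],None,fx=4,fy=4,interpolation=cv2.INTER_CUBIC))"
```

```text
time: 9.65
tool_pos: [670.9, 177.4, 160.1]
tcp_rot: [3.142, 0.0, 0.567]
contact_force: [-0.1, -0.3, 0.5]
grip_width: 48.0
finger_force: 0.0
time: 10.15
tool_pos: [670.9, 177.4, 160.1]
tcp_rot: [3.141, 0.0, -0.145]
contact_force: [0.4, 0.1, -0.5]
grip_width: 48.0
finger_force: 0.0
time: 10.78
tool_pos: [519.4, 2.6, 160.4]
tcp_rot: [3.141, -0.001, -0.139]
contact_force: [0.6, -2.0, -0.6]
grip_width: 47.9
finger_force: 0.0
time: 11.4
tool_pos: [428.1, -100.3, 55.6]
tcp_rot: [-3.14, 0.006, -0.14]
contact_force: [0.3, 1.0, 0.4]
grip_width: 47.8
finger_force: 0.0
t 11.4 pos [ 428.1 -100.3   55.6] rpy [-3.14   0.006 -0.14 ] F [0.3 1.  0.4] w 47.8 gf 0.0
   turn [-0.0015  0.0055 -0.0003] then shift [ 0.0018 -0.0006  0.0536] rows 0.0 1.1
```

View pics/t5.png

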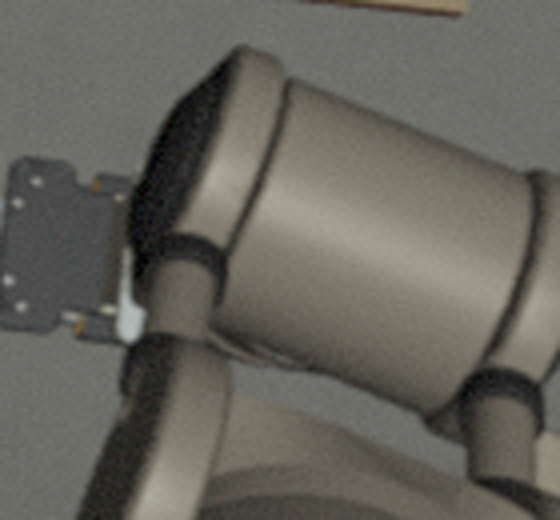

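The arm blocks the top view there, so I'll go by the coordinates.

```bash
python3 -m crank '[[0,0,0,0,0,0],[0.001,0,0.02,0,0,0],[0,0,0.02,0,0,0],[0,0,0.008,0,0,0],[0,0,0,0,0,0]]' 40
python3 g.py 430 -100 2 -0.14
```

```text
time: 12.08
tool_pos: [431.7, -100.7, 9.8]
tcp_rot: [3.141, -0.001, -0.138]
contact_force: [0.0, -0.6, -1.0]
grip_width: 36.7
finger_force: 0.0
t 12.07 pos [ 431.7 -100.7    9.8] rpy [ 3.141e+00 -1.000e-03 -1.380e-01] F [ 0.  -0.6 -1. ] w 36.7 gf 0.0
   turn [ 0.0003 -0.0008  0.0017] then shift [-0.0017 -0.0005  0.0078] rows 0.0 0.2
```

```bash
python3 -m crank '[[0,0,0.005,0,0,0],[0,0,0,0,0,0],[0,0,0.0025,0,0,0],[0,0,0,0,0,0],[0,0,0,0,0,0]]'
python3 -m crank '[[0,0,0,0,0,0],[0,0,0,0,0,0],[0,0,0,0,0,0],[0,0,0,0,0,0]]' 0
python3 g.py 430 -100 2 -0.14
```

```text
time: 12.7
tool_pos: [431.1, -100.9, 1.8]
tcp_rot: [3.141, -0.0, -0.139]
contact_force: [0.8, -0.9, -0.3]
grip_width: 37.0
finger_force: 0.0
time: 13.2
tool_pos: [431.2, -100.8, 1.8]
tcp_rot: [3.141, -0.0, -0.139]
contact_force: [-0.5, -0.7, 0.1]
grip_width: 14.5
finger_force: 30.0
t 13.2 pos [ 431.2 -100.8    1.8] rpy [ 3.141 -0.    -0.139] F [-0.5 -0.7  0.1] w 14.5 gf 30.0
   turn [ 0.0001 -0.0001  0.001 ] then shift [-0.0013 -0.0007 -0.0002] rows 0.0 0.0
```

```bash
python3 -m crank '[[0,0,-0.01,0,0,0],[0,0,-0.03,0,0,0],[0,0,-0.04,0,0,0],[0,0,-0.03,0,0,0],[0,0,-0.02,0,0,0]]'
python3 -m crank '[[0,0,0,0,0,-0.178],[0,0,0,0,0,-0.178],[0,0,0,0,0,-0.178],[0,0,0,0,0,-0.178],[0,0,0,0,0,-0.178]]'
python3 -m crank '[[0,0,0,0,0,-0.178],[0,0,0,0,0,-0.178],[0,0,0,0,0,-0.178],[0,0,0,0,0,-0.178]]'
python3 g.py 598 136.5 90 1.463
```

```text
time: 13.82
tool_pos: [431.5, -100.9, 134.0]
tcp_rot: [3.141, -0.002, -0.139]
contact_force: [0.0, -0.6, -0.5]
grip_width: 14.6
finger_force: 30.0
time: 14.45
tool_pos: [431.0, -100.8, 132.4]
tcp_rot: [3.141, -0.0, 0.757]
contact_force: [0.4, -0.7, -0.3]
grip_width: 14.2
finger_force: 30.0
time: 14.95
tool_pos: [431.0, -100.8, 132.4]
tcp_rot: [3.141, 0.0, 1.469]
contact_force: [-0.2, -0.4, -0.4]
grip_width: 14.4
finger_force: 30.0
t 14.95 pos [ 431.  -100.8  132.4] rpy [3.141 0.    1.469] F [-0.2 -0.4 -0.4] w 14.4 gf 30.0
   turn [0.0005 0.0002 0.0059] then shift [0.2539 0.1405 0.0424] rows 0.0 5.1
```

```bash
python3 -m crank '[[0.0363,0.0201,0,0,0,0],[0.0363,0.0201,0,0,0,0],[0.0363,0.0201,0,0,0,0],[0.0363,0.0201,0,0,0,0],[0.0363,0.0201,0,0,0,0]]'
python3 -m crank '[[0.0363,0.0201,0,0,0,0],[0.0363,0.0201,0.01,0,0,0],[0,0,0.025,0,0,0],[0,0,0.007,0,0,0],[0,0,0,0,0,0]]'
python3 g.py 598 136.5 34 1.463; python3 -c "
from h import *
im=cap('side');cv2.imwrite('pics/s6.png',cv2.resize(im[140:320,170:320],None,fx=3.3,fy=3.3,interpolation=cv2.INTER_CUBIC))"
```

```text
time: 15.58
tool_pos: [551.1, 70.0, 132.5]
tcp_rot: [3.141, 0.0, 1.463]
contact_force: [1.1, -1.0, -0.3]
grip_width: 14.2
finger_force: 30.0
time: 16.2
tool_pos: [598.0, 136.3, 90.0]
tcp_rot: [-3.141, 0.0, 1.463]
contact_force: [-0.3, -0.1, -0.0]
grip_width: 14.5
finger_force: 30.0
t 16.2 pos [598.  136.3  90. ] rpy [-3.141  0.     1.463] F [-0.3 -0.1 -0. ] w 14.5 gf 30.0
   turn [-0.0007  0.0003 -0.0005] then shift [ 0.0002 -0.      0.056 ] rows 0.0 1.1
```

View pics/s6.png

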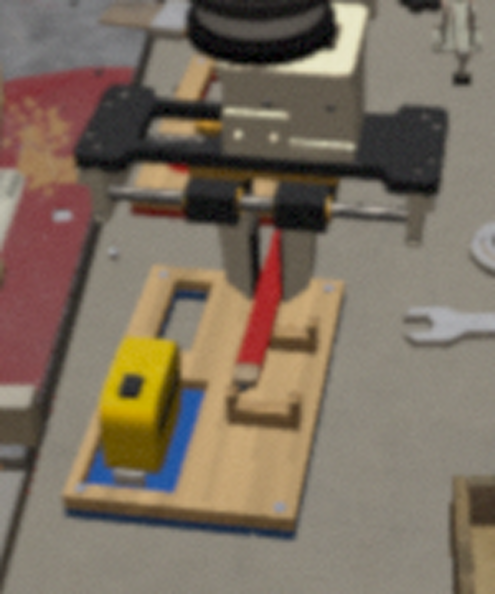

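The pencil lies along the saddles and is level; I'll lower it.

```bash
python3 -m crank '[[0,0,0.02,0,0,0],[0,0,0.02,0,0,0],[0,0,0.01,0,0,0],[0,0,0.002,0,0,0],[0,0,0,0,0,0]]'
python3 -m crank '[[0,0,0.002,0,0,0],[0,0,0,0,0,0],[0,0,0.0015,0,0,0],[0,0,0,0,0,0]]'
python3 g.py 598 136.5 34 1.463
```

```text
time: 16.88
tool_pos: [598.9, 136.6, 38.6]
tcp_rot: [3.14, -0.0, 1.463]
contact_force: [0.2, -0.5, -0.5]
grip_width: 14.0
finger_force: 30.0
time: 17.38
tool_pos: [598.2, 136.7, 34.1]
tcp_rot: [-3.141, 0.0, 1.463]
contact_force: [-0.1, 0.4, 0.2]
grip_width: 14.4
finger_force: 30.0
t 17.38 pos [598.2 136.7  34.1] rpy [-3.141  0.     1.463] F [-0.1  0.4  0.2] w 14.4 gf 30.0
   turn [-0.0002  0.0001  0.    ] then shift [-0.0002 -0.0002  0.0001] rows 0.0 0.0
```

```bash
python3 -m crank '[[0,0,0.001,0,0,0],[0,0,0,0,0,0]]'
python3 -m crank '[[0,0,0,0,0,0],[0,0,0,0,0,0],[0,0,0,0,0,0]]' 32
python3 -m crank '[[0,0,-0.01,0,0,0],[0,0,-0.03,0,0,0],[0,0,-0.04,0,0,0],[0,0,-0.03,0,0,0],[0,0,0,0,0,0]]'
python3 g.py 600 333 120 0; python3 -c "
from h import *
im=cap('side');cv2.imwrite('pics/s7.png',cv2.resize(im[200:365,170:320],None,fx=3.5,fy=3.5,interpolation=cv2.INTER_CUBIC))"
```

```text
time: 17.62
tool_pos: [598.4, 136.7, 33.8]
tcp_rot: [3.141, 0.0, 1.463]
contact_force: [-1.6, 0.2, 5.0]
grip_width: 14.2
finger_force: 30.0
time: 18.0
tool_pos: [598.2, 136.7, 33.0]
tcp_rot: [-3.141, 0.0, 1.463]
contact_force: [-0.4, 0.4, 0.1]
grip_width: 29.1
finger_force: 0.0
time: 18.62
tool_pos: [600.0, 136.9, 146.6]
tcp_rot: [3.135, -0.001, 1.463]
contact_force: [-0.1, -0.1, 0.7]
grip_width: 29.2
finger_force: 0.0
t 18.62 pos [600.  136.9 146.6] rpy [ 3.135e+00 -1.000e-03  1.463e+00] F [-0.1 -0.1  0.7] w 29.2 gf 0.0
   turn [ 0.0042 -0.0056  1.463 ] then shift [ 0.     -0.1961  0.0266] rows 8.1 3.9
```

View pics/s7.png

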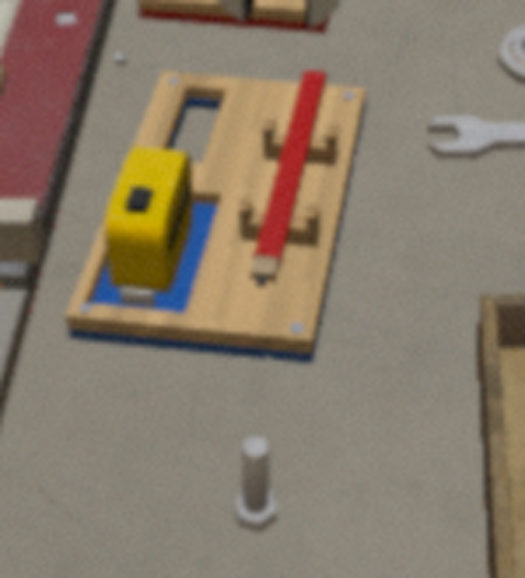

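The pencil is in both saddles. The bolt's top is at (256,443) and its head at (256,507); I'll refine its position from that.

```bash
python3 -c "
from h import *
S=lambda u,v,z:pt('side',170+(u+.5)/3.5-.5,200+(v+.5)/3.5-.5,z)
for z in(50,38):print(S(256,443,z))
print(S(256,505,8))
im=cap('top');cv2.imwrite('pics/t8.png',cv2.resize(im[135:205,110:190],None,fx=7,fy=7,interpolation=cv2.INTER_CUBIC))
print([px('top',(600,333,z)) for z in(8,50)])
"
```

```text
[601.1 333.1  50. ]
[602.4 323.9  38. ]
[602.7 336.2   8. ]
[array([155.8, 176. ]), array([150.6, 171.9])]
```

View pics/t8.png

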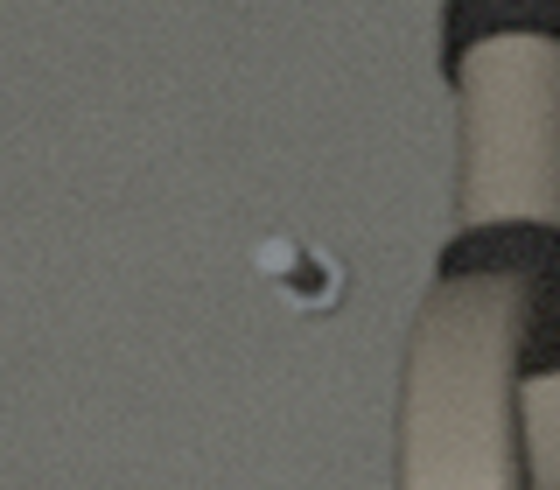

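```bash
python3 -m crank '[[0,0,0,0,0,0.1746],[0,0,0,0,0,0.1746],[0,0,0,0,0,0.1746],[0,0,0,0,0,0.1746],[0,0,0,0,0,0.1746]]' 45
python3 -m crank '[[0,0,0,0,0,0.1746],[0,0,0,0,0,0.1746],[0,0,0,0,0,0.1746],[0,0,0,0,0,0.1746],[0,0,0,0,0,0]]'
python3 g.py 601 334.5 80 -0.108
```

```text
time: 19.35
tool_pos: [597.4, 136.6, 141.4]
tcp_rot: [-3.14, 0.003, 0.584]
contact_force: [-0.5, 0.2, -0.4]
grip_width: 41.5
finger_force: 0.0
time: 19.98
tool_pos: [597.6, 136.5, 141.7]
tcp_rot: [3.141, 0.003, -0.107]
contact_force: [0.1, -0.6, -0.8]
grip_width: 41.2
finger_force: 0.0
t 19.98 pos [597.6 136.5 141.7] rpy [ 3.141e+00  3.000e-03 -1.070e-01] F [ 0.1 -0.6 -0.8] w 41.2 gf 0.0
   turn [0.0007 0.0028 0.0011] then shift [-0.0179 -0.1972  0.0617] rows 0.0 3.9
```

```bash
python3 -m crank '[[-0.0036,-0.0394,0,0,0.003,0],[-0.0036,-0.0394,0,0,0,0],[-0.0036,-0.0394,0,0,0,0],[-0.0036,-0.0394,0,0,0,0],[-0.0036,-0.0394,0,0,0,0]]'
python3 -m crank '[[0,0,0.03,0,0,0],[0,0,0.03,0,0,0],[0,0,0,0,0,0]]'
python3 g.py 601 334.5 18 -0.108; python3 -c "
from h import *
im=cap('side');cv2.imwrite('pics/s9.png',cv2.resize(im[230:380,170:320],None,fx=3.8,fy=3.8,interpolation=cv2.INTER_CUBIC))
print(px('side',(601,334.5,80)),px('side',(601,334.5,50)))"
```

```text
time: 20.6
tool_pos: [601.3, 335.6, 142.1]
tcp_rot: [3.141, -0.002, -0.104]
contact_force: [0.4, 1.3, -0.2]
grip_width: 41.2
finger_force: 0.0
time: 20.98
tool_pos: [599.8, 333.7, 79.5]
tcp_rot: [3.138, 0.003, -0.105]
contact_force: [-0.3, -0.9, 0.2]
grip_width: 41.2
finger_force: 0.0
t 20.98 pos [599.8 333.7  79.5] rpy [ 3.138e+00  3.000e-03 -1.050e-01] F [-0.3 -0.9  0.2] w 41.2 gf 0.0
   turn [0.0037 0.0035 0.0029] then shift [ 0.0011 -0.001   0.0615] rows 0.0 1.2
[242.  314.6] [242.8 326.9]
```

View pics/s9.png

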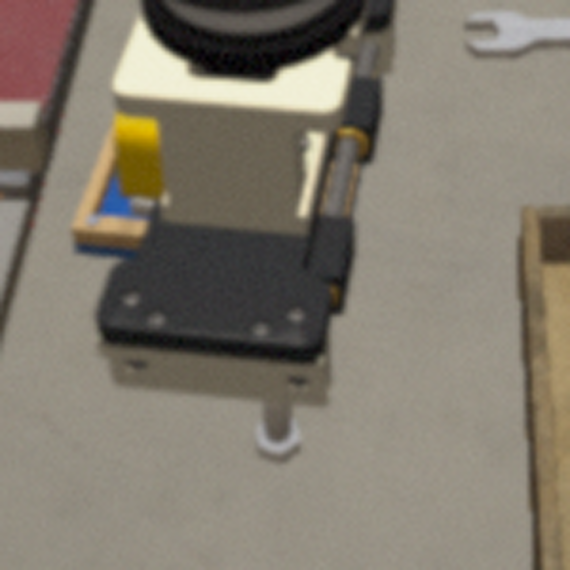

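The bolt's head shows under the gripper at (278,435), about where it should be. I'll descend and grip.

```bash
python3 -m crank '[[0.001,0,0.02,0,0,0],[0,0,0.02,0,0,0],[0,0,0.015,0,0,0],[0,0,0.005,0,0,0],[0,0,0,0,0,0]]'
python3 -m crank '[[0,0,0,0,0,0],[0,0,0,0,0,0],[0,0,0,0,0,0],[0,0,0,0,0,0],[0,0,0,0,0,0]]' 0
python3 g.py 601 334.5 150 -0.108
```

```text
time: 21.65
tool_pos: [603.0, 334.3, 22.8]
tcp_rot: [3.141, -0.003, -0.108]
contact_force: [-0.1, -0.5, 0.3]
grip_width: 41.4
finger_force: 0.0
time: 22.28
tool_pos: [603.3, 334.6, 23.6]
tcp_rot: [-3.141, -0.004, -0.108]
contact_force: [-0.3, 1.9, 3.2]
grip_width: 10.6
finger_force: 30.0
t 22.27 pos [603.3 334.6  23.6] rpy [-3.141 -0.004 -0.108] F [-0.3  1.9  3.2] w 10.6 gf 30.0
   turn [-0.0006 -0.0037 -0.0004] then shift [-0.0023  0.0004 -0.1264] rows 0.0 2.5
```

```bash
python3 -m crank '[[0,0,-0.015,0,-0.0037,0],[0,0,-0.03,0,0,0],[0,0,-0.04,0,0,0],[0,0,-0.03,0,0,0],[0,0,-0.02,0,0,0]]'
python3 g.py 679 -109 150 -0.108
```

```text
time: 22.9
tool_pos: [603.7, 334.3, 161.1]
tcp_rot: [-3.141, -0.002, -0.108]
contact_force: [0.9, -0.3, -0.1]
grip_width: 10.8
finger_force: 30.0
t 22.9 pos [603.7 334.3 161.1] rpy [-3.141e+00 -2.000e-03 -1.080e-01] F [ 0.9 -0.3 -0.1] w 10.8 gf 30.0
   turn [-0.001  -0.0017 -0.0005] then shift [0.1227 0.4326 0.0111] rows 0.0 8.7
```

```bash
python3 -m crank '[[0.0102,0.036,0,0,0,0],[0.0102,0.036,0,0,0,0],[0.0102,0.036,0,0,0,0],[0.0102,0.036,0,0,0,0],[0.0102,0.036,0,0,0,0]]'
python3 -m crank '[[0.0102,0.036,0,0,0,0],[0.0102,0.036,0,0,0,0],[0.0102,0.036,0,0,0,0],[0.0102,0.036,0,0,0,0],[0.0102,0.036,0,0,0,0]]'
python3 -m crank '[[0.0102,0.036,0,0,0,0],[0.0102,0.036,0,0,0,0],[0,0,0.03,0,0,0],[0,0,0.03,0,0,0],[0,0,0,0,0,0]]'
python3 g.py 679 -109 32 -0.108; python3 -c "
from h import *
im=cap('side');cv2.imwrite('pics/s10.png',cv2.resize(im[100:220,180:310],None,fx=4.5,fy=4.5,interpolation=cv2.INTER_CUBIC))
cv2.imwrite('pics/t10.png',cap('top'))
"
```

```text
time: 23.52
tool_pos: [634.5, 148.5, 159.1]
tcp_rot: [3.141, 0.0, -0.108]
contact_force: [0.6, 0.5, -1.1]
grip_width: 10.6
finger_force: 30.0
time: 24.15
tool_pos: [665.7, -36.0, 159.1]
tcp_rot: [3.141, 0.0, -0.109]
contact_force: [0.7, -0.2, -0.2]
grip_width: 10.8
finger_force: 30.0
time: 24.78
tool_pos: [676.4, -108.3, 96.2]
tcp_rot: [-3.141, 0.006, -0.109]
contact_force: [0.2, 0.2, -0.3]
grip_width: 11.0
finger_force: 30.0
t 24.77 pos [ 676.4 -108.3   96.2] rpy [-3.141  0.006 -0.109] F [ 0.2  0.2 -0.3] w 11.0 gf 30.0
   turn [-0.0006  0.006  -0.0007] then shift [0.0027 0.0004 0.0642] rows 0.0 1.3
```

View pics/s10.png

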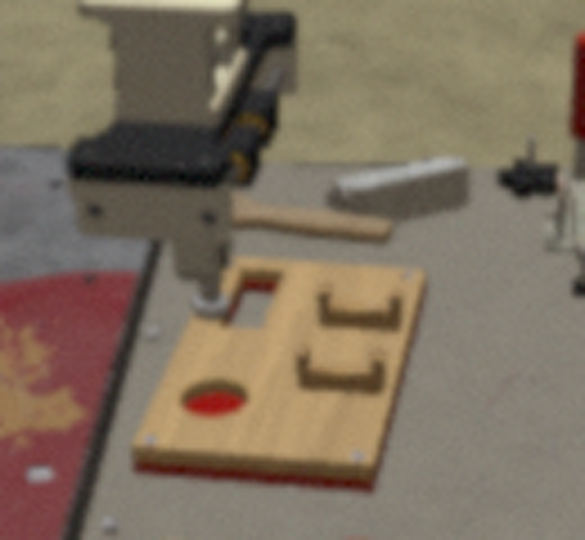

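The bolt hangs upright with its head at (210,303), and the bore is centred at (214,398). I'll check both numerically.

```bash
python3 -c "
from h import *
S=lambda u,v,z:pt('side',180+(u+.5)/4.5-.5,100+(v+.5)/4.5-.5,z)
print('head',S(210,300,80.6),S(210,306,72.6),'bore rim',S(214,397,18))
print('side corners',[S(*p,18).tolist() for p in[(134,452),(376,471),(424,266)]])
"; python3 -m crank '[[0.0015,0,0.02,0,0.004,0],[0,0,0.02,0,0,0],[0,0,0.01,0,0,0],[0,0,0.003,0,0,0],[0,0,0,0,0,0]]'
python3 g.py 679 -109 32 -0.108
```

```text
head [ 675.5 -109.6   80.6] [ 676.8 -116.9   72.6] bore rim [ 677.6 -111.2   18. ]
side corners [[713.9, -57.0, 18.0], [585.1, -43.1, 18.0], [564.5, -262.5, 18.0]]
time: 25.5
tool_pos: [680.2, -108.7, 46.1]
tcp_rot: [3.141, -0.005, -0.108]
contact_force: [-0.2, 0.8, -1.0]
grip_width: 10.9
finger_force: 30.0
t 25.5 pos [ 680.2 -108.7   46.1] rpy [ 3.141 -0.005 -0.108] F [-0.2  0.8 -1. ] w 10.9 gf 30.0
   turn [ 0.0003 -0.0047 -0.0003] then shift [-0.0011  0.0005  0.0141] rows 0.0 0.3
```

```bash
python3 -m crank '[[-0.0015,0.001,0.006,0,-0.004,0],[0,0,0.004,0,0,0],[0,0,0,0,0,0],[0,0,0.002,0,0,0],[0,0,0,0,0,0]]'
python3 -m crank '[[0,0,0.001,0,0,0],[0,0,0,0,0,0],[0,0,0.001,0,0,0],[0,0,0,0,0,0]]'
python3 g.py 678 -109.5 32 -0.108
```

```text
time: 26.12
tool_pos: [678.0, -109.4, 33.0]
tcp_rot: [3.142, 0.001, -0.108]
contact_force: [0.7, -0.3, 0.3]
grip_width: 10.8
finger_force: 30.0
time: 26.62
tool_pos: [678.2, -109.5, 31.6]
tcp_rot: [3.141, 0.0, -0.108]
contact_force: [-1.2, 0.1, 2.0]
grip_width: 10.8
finger_force: 30.0
t 26.62 pos [ 678.2 -109.5   31.6] rpy [ 3.141  0.    -0.108] F [-1.2  0.1  2. ] w 10.8 gf 30.0
   turn [ 0.0002  0.0001 -0.0004] then shift [-0.0002  0.     -0.0004] rows 0.0 0.0
```

```bash
python3 -m crank '[[0,0,0.0005,0,0,0],[0,0,0,0,0,0]]'
python3 -m crank '[[0,0,0,0,0,0],[0,0,0,0,0,0],[0,0,0,0,0,0],[0,0,0,0,0,0]]' 45
python3 -m crank '[[0,0,-0.01,0,0,0],[0,0,-0.03,0,0,0],[0,0,-0.04,0,0,0],[0,0,-0.02,0,0,0],[0,0,0,0,0,0]]'
python3 g.py 439.4 -19.2 80 -0.108
```

```text
time: 26.88
tool_pos: [678.3, -109.5, 31.6]
tcp_rot: [3.141, -0.0, -0.108]
contact_force: [-2.1, 0.7, 6.0]
grip_width: 10.9
finger_force: 30.0
time: 27.38
tool_pos: [678.0, -109.4, 30.4]
tcp_rot: [3.142, 0.001, -0.108]
contact_force: [0.4, -0.7, 0.2]
grip_width: 40.4
finger_force: 0.0
time: 28.0
tool_pos: [679.3, -109.7, 133.4]
tcp_rot: [3.141, -0.004, -0.108]
contact_force: [0.1, -0.7, -0.2]
grip_width: 41.5
finger_force: 0.0
t 28.0 pos [ 679.3 -109.7  133.4] rpy [ 3.141 -0.004 -0.108] F [ 0.1 -0.7 -0.2] w 41.5 gf 0.0
   turn [ 0.0009 -0.0042 -0.0004] then shift [-0.2483 -0.0641  0.0534] rows 0.0 5.0
```

```bash
python3 -m crank '[[-0.0355,-0.0092,0,0,0,0],[-0.0355,-0.0092,0,0,0,0],[-0.0355,-0.0092,0,0,0,0],[-0.0355,-0.0092,0,0,0,0],[-0.0355,-0.0092,0,0,0,0]]' 84
python3 -m crank '[[-0.0355,-0.0092,0,0,0,0],[-0.0355,-0.0092,0,0,0,0],[0,0,0.03,0,0,0],[0,0,0.025,0,0,0],[0,0,0,0,0,0]]'
python3 g.py 439.4 -19.2 2 -0.108
python3 -c "
from h import *
import m
s=cap('side');cv2.imwrite('pics/s11.png',cv2.resize(s[100:280,180:380],None,fx=3.8,fy=3.3,interpolation=cv2.INTER_CUBIC))"
```

```text
time: 28.62
tool_pos: [504.8, -43.9, 129.7]
tcp_rot: [-3.141, 0.003, -0.108]
contact_force: [0.0, -0.1, 0.4]
grip_width: 76.7
finger_force: 0.0
time: 29.25
tool_pos: [436.1, -18.1, 74.1]
tcp_rot: [-3.141, 0.006, -0.108]
contact_force: [0.2, 0.3, 0.9]
grip_width: 77.2
finger_force: 0.0
t 29.25 pos [436.1 -18.1  74.1] rpy [-3.141  0.006 -0.108] F [0.2 0.3 0.9] w 77.2 gf 0.0
   turn [-0.0005  0.0059 -0.0004] then shift [0.0034 0.0008 0.0721] rows 0.0 1.4
```

View pics/s11.png

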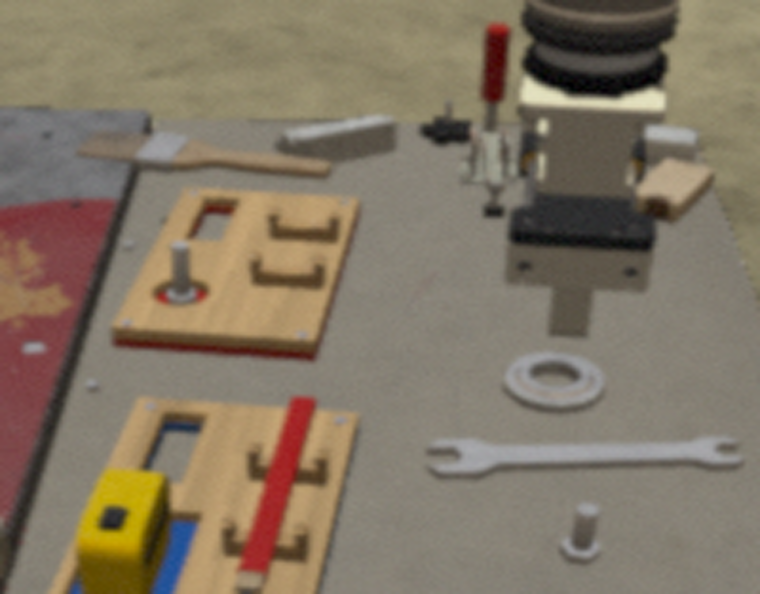

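The long bolt stands in the bore with its top at (180,247). The flange is at (554,377), still in front of the gripper.

```bash
python3 -c "
from h import *
S=lambda u,v,z:pt('side',180+(u+.5)/3.8-.5,100+(v+.5)/3.3-.5,z)
print('bolt',S(180,247,58),S(181,293,16),'flange',S(554,377,12),'spanner',S(428,458,4),S(742,452,4))"
python3 -m crank '[[0.0015,0,0.025,0,0.003,0],[0,0,0.025,0,0,0],[0,0,0.012,0,0,0],[0,0,0,0,0,0]]'
python3 g.py 439.4 -19.2 2.5 -0.108
```

```text
bolt [ 675.1 -109.    58. ] [ 677.5 -111.5   16. ] flange [439.9 -17.2  12. ] spanner [517.7  63.1   4. ] [336.1  52.6   4. ]
time: 29.8
tool_pos: [439.5, -18.7, 13.8]
tcp_rot: [-3.142, -0.002, -0.108]
contact_force: [-0.1, -0.1, 0.3]
grip_width: 77.2
finger_force: 0.0
t 29.8 pos [439.5 -18.7  13.8] rpy [-3.142e+00 -2.000e-03 -1.080e-01] F [-0.1 -0.1  0.3] w 77.2 gf 0.0
   turn [-0.     -0.0015 -0.0004] then shift [-0.0001  0.0005  0.0113] rows 0.0 0.2
```

```bash
python3 -m crank '[[0,0,0.006,0,0,0],[0,0,0,0,0,0],[0,0,0.004,0,0,0],[0,0,0,0,0,0]]'
python3 -m crank '[[0,0,0,0,0,0],[0,0,0,0,0,0],[0,0,0,0,0,0],[0,0,0,0,0,0]]' 0
python3 g.py 439.4 -19.2 2.5 -0.108
```

```text
time: 30.3
tool_pos: [439.5, -18.6, 3.7]
tcp_rot: [3.142, -0.002, -0.108]
contact_force: [-0.4, -0.6, -0.6]
grip_width: 76.7
finger_force: 0.0
time: 30.8
tool_pos: [439.7, -18.7, 3.9]
tcp_rot: [3.141, -0.002, -0.108]
contact_force: [0.3, -0.5, 0.9]
grip_width: 60.0
finger_force: 30.0
t 30.8 pos [439.7 -18.7   3.9] rpy [ 3.141e+00 -2.000e-03 -1.080e-01] F [ 0.3 -0.5  0.9] w 60.0 gf 30.0
   turn [ 0.0001 -0.0025 -0.0003] then shift [-0.0002  0.0005  0.0014] rows 0.0 0.0
```

```bash
python3 -m crank '[[0,0,-0.015,0,0,0],[0,0,-0.03,0,0,0],[0,0,-0.035,0,0,0],[0,0,-0.03,0,0,0],[0,0,0,0,0,0]]'
python3 g.py 677 -110 112 -0.108
```

```text
time: 31.42
tool_pos: [440.5, -18.9, 115.4]
tcp_rot: [3.141, -0.007, -0.108]
contact_force: [0.7, -0.5, -1.7]
grip_width: 60.1
finger_force: 30.0
t 31.43 pos [440.5 -18.9 115.4] rpy [ 3.141 -0.007 -0.108] F [ 0.7 -0.5 -1.7] w 60.1 gf 30.0
   turn [ 0.0005 -0.0067 -0.0004] then shift [0.2449 0.0651 0.0034] rows 0.0 4.9
```

```bash
python3 -m crank '[[0.0306,0.0081,0,0,-0.003,0],[0.0306,0.0081,0,0,0,0],[0.0306,0.0081,0,0,0,0],[0.0306,0.0081,0,0,0,0],[0.0306,0.0081,0,0,0,0]]'
python3 -m crank '[[0.0306,0.0081,0,0,0,0],[0.0306,0.0081,0,0,0,0],[0.0306,0.0081,0,0,0,0],[0,0,0,0,0,0],[0,0,0,0,0,0]]'
python3 g.py 677 -110 66 -0.108
```

```text
time: 32.05
tool_pos: [587.0, -75.6, 111.5]
tcp_rot: [-3.141, 0.004, -0.109]
contact_force: [0.2, 0.7, -2.0]
grip_width: 60.1
finger_force: 30.0
time: 32.67
tool_pos: [674.4, -109.1, 111.6]
tcp_rot: [-3.141, 0.004, -0.108]
contact_force: [0.1, 0.6, -0.8]
grip_width: 60.0
finger_force: 30.0
t 32.67 pos [ 674.4 -109.1  111.6] rpy [-3.141  0.004 -0.108] F [ 0.1  0.6 -0.8] w 60.0 gf 30.0
   turn [-0.0006  0.0044 -0.0004] then shift [0.0027 0.0006 0.0456] rows 0.0 0.9
```

```bash
python3 -m crank '[[0.0027,0.0005,0.02,0,0.003,0],[0,0,0.018,0,0,0],[0,0,0.007,0,0,0],[0,0,0,0,0,0]]'
python3 g.py 677 -110 55 -0.108
python3 -m crank '[[0,0,0.005,0,0,0],[0,0,0.004,0,0,0],[0,0,0.003,0,0,0],[0,0,0,0,0,0]]'
python3 g.py 677 -110 22 -0.108
```

```text
time: 33.17
tool_pos: [677.8, -110.1, 68.1]
tcp_rot: [-3.141, -0.001, -0.108]
contact_force: [0.3, 0.4, -1.5]
grip_width: 60.2
finger_force: 30.0
t 33.17 pos [ 677.8 -110.1   68.1] rpy [-3.141e+00 -1.000e-03 -1.080e-01] F [ 0.3  0.4 -1.5] w 60.2 gf 30.0
   turn [-0.0002 -0.0009 -0.0003] then shift [-0.0008 -0.      0.0131] rows 0.0 0.3
time: 33.67
tool_pos: [678.2, -110.3, 56.4]
tcp_rot: [3.142, -0.002, -0.108]
contact_force: [-0.1, 0.9, -0.9]
grip_width: 59.9
finger_force: 30.0
t 33.67 pos [ 678.2 -110.3   56.4] rpy [ 3.142e+00 -2.000e-03 -1.080e-01] F [-0.1  0.9 -0.9] w 59.9 gf 30.0
   turn [ 0.     -0.0018 -0.0004] then shift [-0.0013 -0.0002  0.0344] rows 0.0 0.7
```

```bash
python3 -m crank '[[-0.001,0,0.008,0,0,0],[0,0,0.01,0,0,0],[0,0,0.008,0,0,0],[0,0,0.004,0,0,0],[0,0,0,0,0,0]]'
python3 -m crank '[[0,0,0.002,0,0,0],[0,0,0,0,0,0],[0,0,0.001,0,0,0],[0,0,0,0,0,0]]'
python3 g.py 677 -110 22 -0.108
```

```text
time: 34.3
tool_pos: [677.3, -110.2, 26.2]
tcp_rot: [-3.142, -0.002, -0.108]
contact_force: [0.1, -0.2, -1.0]
grip_width: 60.2
finger_force: 30.0
time: 34.8
tool_pos: [677.5, -110.3, 23.7]
tcp_rot: [3.142, -0.002, -0.108]
contact_force: [-0.7, 0.1, -1.5]
grip_width: 59.7
finger_force: 30.0
t 34.8 pos [ 677.5 -110.3   23.7] rpy [ 3.142e+00 -2.000e-03 -1.080e-01] F [-0.7  0.1 -1.5] w 59.7 gf 30.0
   turn [ 0.0001 -0.0023 -0.0005] then shift [-0.0005 -0.0002  0.0017] rows 0.0 0.0
```

```bash
python3 -m crank '[[0,0,0.0015,0,0,0],[0,0,0,0,0,0],[0,0,0.001,0,0,0],[0,0,0,0,0,0]]'
python3 -m crank '[[0,0,0,0,0,0],[0,0,0,0,0,0],[0,0,0,0,0,0],[0,0,0,0,0,0]]' 84
python3 -m crank '[[0,0,-0.01,0,0,0],[0,0,-0.03,0,0,0],[0,0,-0.04,0,0,0],[0,0,-0.03,0,0,0],[0,0,0,0,0,0]]'
python3 g.py 427.5 60.5 60 0.06
```

```text
time: 35.3
tool_pos: [677.5, -110.2, 21.9]
tcp_rot: [3.141, -0.003, -0.108]
contact_force: [-2.5, 0.8, 4.7]
grip_width: 60.2
finger_force: 30.0
time: 35.8
tool_pos: [677.5, -110.3, 21.1]
tcp_rot: [3.142, -0.002, -0.108]
contact_force: [0.1, 0.7, 0.0]
grip_width: 77.2
finger_force: 0.0
time: 36.42
tool_pos: [678.9, -110.6, 135.2]
tcp_rot: [3.14, -0.009, -0.108]
contact_force: [0.6, -0.3, -1.0]
grip_width: 77.1
finger_force: 0.0
t 36.42 pos [ 678.9 -110.6  135.2] rpy [ 3.14  -0.009 -0.108] F [ 0.6 -0.3 -1. ] w 77.1 gf 0.0
   turn [ 0.002  -0.0091 -0.1683] then shift [-0.2407 -0.1859  0.0752] rows 0.9 4.8
```

```bash
python3 -m crank '[[0,0,0,0,-0.005,-0.1683],[-0.0401,-0.031,0,0,0,0],[-0.0401,-0.031,0,0,0,0],[-0.0401,-0.031,0,0,0,0],[-0.0401,-0.031,0,0,0,0]]' 40
python3 -m crank '[[-0.0401,-0.031,0,0,0,0],[-0.0401,-0.031,0,0,0,0],[0,0,0.03,0,0,0],[0,0,0.035,0,0,0],[0,0,0,0,0,0]]'
python3 g.py 428 60.5 2.5 0.06
```

```text
time: 37.05
tool_pos: [507.6, 4.9, 130.8]
tcp_rot: [-3.141, 0.004, 0.06]
contact_force: [0.8, 1.3, 1.3]
grip_width: 37.7
finger_force: 0.0
time: 37.67
tool_pos: [423.4, 61.2, 64.9]
tcp_rot: [-3.141, 0.009, 0.06]
contact_force: [0.4, -0.2, -0.3]
grip_width: 36.9
finger_force: 0.0
t 37.67 pos [423.4  61.2  64.9] rpy [-3.141  0.009  0.06 ] F [ 0.4 -0.2 -0.3] w 36.9 gf 0.0
   turn [-0.0005  0.009   0.    ] then shift [0.0046 0.0009 0.0624] rows 0.0 1.2
```

```bash
python3 -m crank '[[0.003,0,0.02,0,0.004,0],[0,0,0.02,0,0,0],[0,0,0.012,0,0,0],[0,0,0,0,0,0],[0,0,0,0,0,0]]'
python3 g.py 428 60.5 2 0.06
```

```text
time: 38.3
tool_pos: [429.2, 61.2, 15.5]
tcp_rot: [3.141, -0.002, 0.06]
contact_force: [-0.4, -0.3, -0.8]
grip_width: 36.5
finger_force: 0.0
t 38.3 pos [429.2  61.2  15.5] rpy [ 3.141e+00 -2.000e-03  6.000e-02] F [-0.4 -0.3 -0.8] w 36.5 gf 0.0
   turn [ 0.0002 -0.0023 -0.0001] then shift [-0.0013  0.0006  0.0135] rows 0.0 0.3
```

```bash
python3 -m crank '[[-0.001,0,0.008,0,0,0],[0,0,0,0,0,0],[0,0,0.004,0,0,0],[0,0,0.001,0,0,0],[0,0,0,0,0,0]]'
python3 -m crank '[[0,0,0,0,0,0],[0,0,0,0,0,0],[0,0,0,0,0,0],[0,0,0,0,0,0]]' 0
python3 g.py 428 60.5 2 0.06
python3 -m crank '[[0,0,-0.015,0,0,0],[0,0,-0.03,0,0,0],[0,0,-0.04,0,0,0],[0,0,-0.04,0,0,0],[0,0,0,0,0,0]]'
python3 g.py 604.5 -152.5 120 1.463
```

```text
time: 38.92
tool_pos: [427.7, 61.1, 1.8]
tcp_rot: [3.142, -0.001, 0.06]
contact_force: [-0.2, 0.4, -0.3]
grip_width: 36.7
finger_force: 0.0
time: 39.42
tool_pos: [427.8, 61.1, 1.9]
tcp_rot: [3.141, -0.001, 0.06]
contact_force: [-0.3, 0.4, 1.5]
grip_width: 16.6
finger_force: 30.0
t 39.42 pos [427.8  61.1   1.9] rpy [ 3.141e+00 -1.000e-03  6.000e-02] F [-0.3  0.4  1.5] w 16.6 gf 30.0
   turn [ 0.0001 -0.0014 -0.    ] then shift [ 0.0002  0.0006 -0.0001] rows 0.0 0.0
time: 40.05
tool_pos: [429.3, 61.1, 129.3]
tcp_rot: [3.141, -0.007, 0.06]
contact_force: [-0.5, -0.0, -1.8]
grip_width: 16.2
finger_force: 30.0
t 40.05 pos [429.3  61.1 129.3] rpy [ 3.141 -0.007  0.06 ] F [-0.5 -0.  -1.8] w 16.2 gf 30.0
   turn [ 0.0057 -0.0057 -1.4031] then shift [-0.1936  0.1971  0.0093] rows 7.8 3.9
```

```bash
python3 -m crank '[[0,0,0,0,0,-0.1754],[0,0,0,0,0,-0.1754],[0,0,0,0,0,-0.1754],[0,0,0,0,0,-0.1754]]'
python3 -m crank '[[0,0,0,0,0,-0.1754],[0,0,0,0,0,-0.1754],[0,0,0,0,0,-0.1754],[0,0,0,0,0,-0.1754],[0,0,0,0,0,0]]'
python3 -m crank '[[-0.0323,0.0328,0,0,0,0],[-0.0323,0.0328,0,0,0,0],[-0.0323,0.0328,0,0,0,0],[-0.0323,0.0328,0,0,0,0],[-0.0323,0.0328,0,0,0,0]]'
python3 -m crank '[[-0.0323,0.0328,0,0,0,0],[0,0,0.02,0,0,0],[0,0,0.02,0,0,0],[0,0,0,0,0,0]]'
python3 g.py 604 -152.5 34 1.463
```

```text
time: 40.55
tool_pos: [426.6, 61.2, 125.5]
tcp_rot: [-3.141, 0.001, 0.767]
contact_force: [-0.2, -0.9, -0.6]
grip_width: 16.2
finger_force: 30.0
time: 41.18
tool_pos: [426.8, 61.2, 125.7]
tcp_rot: [-3.141, -0.0, 1.461]
contact_force: [-0.2, -0.5, -0.4]
grip_width: 16.5
finger_force: 30.0
time: 41.8
tool_pos: [573.7, -118.2, 126.0]
tcp_rot: [-3.141, -0.001, 1.458]
contact_force: [0.3, 0.3, -1.7]
grip_width: 16.4
finger_force: 30.0
time: 42.3
tool_pos: [600.9, -152.2, 84.4]
tcp_rot: [-3.138, -0.002, 1.46]
contact_force: [-0.0, 0.3, -1.4]
grip_width: 16.4
finger_force: 30.0
t 42.3 pos [ 600.9 -152.2   84.4] rpy [-3.138e+00 -2.000e-03  1.460e+00] F [-0.   0.3 -1.4] w 16.4 gf 30.0
   turn [-0.0039 -0.0016 -0.0033] then shift [0.0001 0.0031 0.0504] rows 0.0 1.0
```

```bash
python3 -m crank '[[0,0.0025,0.02,-0.003,0,0],[0,0,0.018,0,0,0],[0,0,0.006,0,0,0],[0,0,0,0,0,0],[0,0,0,0,0,0]]'
python3 g.py 604 -152.5 34 1.463
```

```text
time: 42.92
tool_pos: [605.5, -153.1, 43.8]
tcp_rot: [3.136, 0.0, 1.463]
contact_force: [0.1, 0.2, -0.3]
grip_width: 16.5
finger_force: 30.0
t 42.92 pos [ 605.5 -153.1   43.8] rpy [3.136 0.    1.463] F [ 0.1  0.2 -0.3] w 16.5 gf 30.0
   turn [ 0.0055  0.0002 -0.0001] then shift [ 0.0004 -0.0016  0.0098] rows 0.0 0.2
```

```bash
python3 -m crank '[[0,-0.0015,0.006,0.004,0,0],[0,0,0,0,0,0],[0,0,0.002,0,0,0],[0,0,0,0,0,0]]'
python3 g.py 604 -152.5 34 1.463
python3 -m crank '[[0,0,0.001,0,0,0],[0,0,0,0,0,0],[0,0,0.001,0,0,0],[0,0,0,0,0,0]]'
python3 g.py 604 -152.5 34 1.463
```

```text
time: 43.42
tool_pos: [603.6, -152.7, 35.0]
tcp_rot: [3.141, -0.0, 1.463]
contact_force: [-0.2, -0.6, -0.6]
grip_width: 16.8
finger_force: 30.0
t 43.42 pos [ 603.6 -152.7   35. ] rpy [ 3.141 -0.     1.463] F [-0.2 -0.6 -0.6] w 16.8 gf 30.0
   turn [ 0.0001 -0.0002  0.0001] then shift [0.0003 0.0004 0.001 ] rows 0.0 0.0
time: 43.92
tool_pos: [603.7, -152.8, 33.9]
tcp_rot: [3.141, 0.0, 1.463]
contact_force: [-2.7, 1.5, 4.2]
grip_width: 16.8
finger_force: 30.0
t 43.92 pos [ 603.7 -152.8   33.9] rpy [3.141 0.    1.463] F [-2.7  1.5  4.2] w 16.8 gf 30.0
   turn [0.0008 0.     0.0002] then shift [ 0.0003  0.0003 -0.0001] rows 0.0 0.0
```

Contact made; release, rise and back away, then one last look.

```bash
python3 -m crank '[[0,0,0,0,0,0],[0,0,0,0,0,0],[0,0,0,0,0,0]]' 36
python3 -m crank '[[0,0,-0.01,0,0,0],[0,0,-0.03,0,0,0],[0,0,-0.04,0,0,0],[0,0,-0.04,0,0,0],[0,0,-0.03,0,0,0]]'
python3 -m crank '[[0,-0.04,0,0,0,0],[0,-0.04,0,0,0,0],[0,-0.04,0,0,0,0],[0,-0.04,0,0,0,0],[0,0,0,0,0,0]]'
python3 -c "
from h import *
s=cap('side')[95:305,180:345];cv2.imwrite('pics/s12.png',cv2.resize(s,None,fx=2.8,fy=2.8,interpolation=cv2.INTER_CUBIC))"
```

```text
time: 44.3
tool_pos: [603.6, -152.8, 32.9]
tcp_rot: [3.141, -0.0, 1.463]
contact_force: [-0.3, 0.1, -0.8]
grip_width: 32.5
finger_force: 0.0
time: 44.92
tool_pos: [604.0, -153.0, 185.9]
tcp_rot: [3.139, 0.001, 1.463]
contact_force: [0.4, 0.1, -0.3]
grip_width: 33.1
finger_force: 0.0
time: 45.55
tool_pos: [442.6, -135.2, 183.9]
tcp_rot: [3.141, -0.0, 1.462]
contact_force: [0.1, -0.8, 0.3]
grip_width: 32.9
finger_force: 0.0
```

View pics/s12.png

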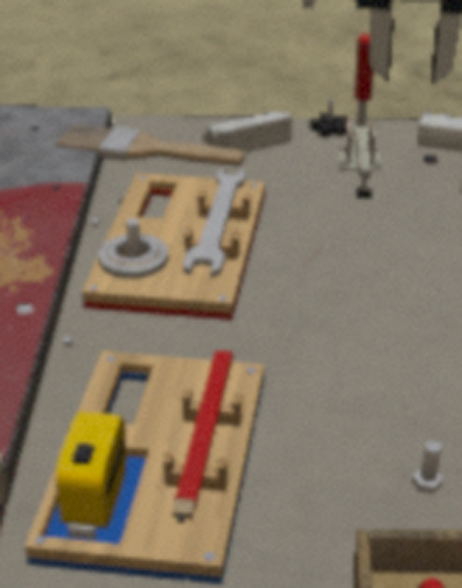

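The picture shows the flange flat round the upright bolt at (133,250), and the spanner and pencil in their saddles. The tape is upright in its pocket and the short bolt stands at (428,465).

```bash
python3 -c "
from plant import bot
print(bot.close_job())"
```

```text
the job is handed in; nothing more can be done
None
```

I made up both kits and handed the job in at about 46 s of the 128 s; the last picture shows every part in its place and the short bolt standing, but the interface returned no verdict.

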